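Slide the dice-tray cover into its notch and latch it

TASK

Put the dice away: with a fingertip, push the wooden cover along the rails of the dice tray towards the yellow latch until you feel it drop into its notches and lie level and low over the dice. Then push the yellow latch all the way round with a finger, so that it points straight over the cover and locks it. Do not lift the cover or tip it off its rails, and leave the mug, keys, cube box, pawn and card box alone.

Things in the scene. Friction and masses are not known exactly. Their poses are not given: they have to be found in the camera images.
- tray: Dark slate open dice tray, fixed, 150 (x) x 350 (y) x 40 mm high, turned up to 30 degrees. Origin on the table under its middle (it spans y -170 to +180 mm), z up. Grey rails, tops 22 mm above the table, run along its y inside the two side walls (40 mm high, 125 mm apart). At the +y end a solid deck, y 132 to 170 mm, top at 34 mm, carries the latch.
- cover: Loose pale wooden board 121 (x) x 130 (y) x 8 mm, about 0.2 kg, axes as the tray's. Origin: centre of its underside. Slides on the rails along the tray's y on 8 mm feet (origin 30 mm above the table); starts 75 to 140 mm short of point seat, towards -y. At the seat, +-5 mm, the feet drop 8 mm into notches (origin 22 mm). A few N slide it; shoved fast it may jump past by up to 12 mm.
- cover_rib (a point): Middle of the top of the red rib that stands across the cover: 80 (x) x 8 (y) mm, 22 mm high above the board, 40 mm behind the cover's centre (towards -y). Its -y face is the natural place to push.
- seat (a point): Point fixed in the tray where the cover's origin lies when it has dropped into the notches: tray x 0, y +55 mm, z 22 mm.
- latch (a joint): Angle (rad) of the yellow latch about its vertical pivot. 0: arm along the tray's -x, clear of the cover; grows anticlockwise from above; 1.57: arm along the tray's -y, over the cover's edge; stop at 1.62. Starts at 0 to 0.3, stays where left, takes about 1 N at the post. Arm 46 mm long, 35 to 43 mm above the table: clears a dropped cover by 5 mm, is blocked by one still riding on the rails.
- latch_pivot (a point): Pivot of the latch, on the deck at tray x 0, y 152 mm, on top of the arm, 43 mm above the table.
- latch_post (a point): Top centre of the round yellow post near the end of the latch's arm, 10 mm diameter, 28 mm tall above the arm (43 to 71 mm above the table), 38 mm from the pivot; push its side to turn the latch.
- mug: Teal ceramic mug, 84 mm diameter, 95 mm high, holding plastic pencils that reach 170 mm; loose. Origin under its centre.
- keys: Steel ring with three keys and a clip, about 140 mm long, lying flat, loose. Origin at the ring's centre.
- cube_box: Pale wooden box of coloured cubes, 140 x 140 x 50 mm, loose. Origin under its centre.
- pawn: Orange game pawn, 26 mm foot, 46 mm high, standing close beside the tray's +x side, loose. Origin under its foot.
- card_box: Green card box, 65 x 90 x 20 mm, lying flat, loose. Origin under its centre.
There are look-alikes about, which are no part of the job. What is shaped like the cover but green or orange is not meant.

How it is judged (in metres and radians):
On the way, in this order (a step that is already met when the one before it is completed fails the run):
1. the cover has dropped level into the notches (z of cover in the frame of tray between 0.018 and 0.0255 m and horizontal distance between cover and seat below 0.01 m and angle between cover's own z axis and vertical below 0.04 rad), for 0.2 s.
2. the latch is turned over the cover's edge (all of step 1 and value of joint latch above 1.2 rad), for 0.2 s.
At the end, for the whole second after the job is handed in: The cover lies at rest in the notches (origin 18 to 25.5 mm above the table, within 10 mm of its seat, level within 0.04 rad) and the latch stands at more than 1.2 rad, over the cover's edge (all of step 2 and linear speed of cover below 0.01 m/s); the robot touches nothing.
It fails at once if the cover is lifted or carried (more than 8 mm above its riding height) (z of cover in the frame of tray above 0.038 m).
It fails at once if the cover is tipped (angle between cover's own z axis and vertical above 0.2 rad).
It fails at once if the mug, keys, cube box, pawn or card box is moved by more than 20 mm (distance of any of mug, keys, cube_box, pawn, card_box from where it was at the start of the episode above 0.02 m).
It fails at once if the mug or pawn is tipped over (angle between any of mug, pawn's own z axis and vertical above 0.3 rad).
It also fails if it takes over 42 s, if anything falls off the work surface, if the arm or the gripper's body presses on something with over 40 N, if the wrist force passes 120 N, or if a joint passes its speed limit or range.

ROBOT

A 6-joint arm with a two-finger parallel gripper is mounted at the origin on the work surface. World frame = base frame: x ahead of the robot, y to its left, z up, the work surface at z = 0. Lengths are in mm, angles in rad, forces in N, time in s.
With the tool pointing down it reaches from about 350 to 875 mm from the base axis. Payload 4.2 kg.
Tool frame: the origin (TCP) lies on the centre line of the jaws, within the pads' length; the fingertips stand 22 mm ahead of it and the grasp point (between the pads) lies 3 mm ahead of it (arm.nose_length is the distance from the TCP to the fingertips, in mm); z points along the fingers, x is the direction in which the jaws open and shut, and the axes are right-handed (so a half turn about z gives the same grasp; the last joint's range is limited). The gripper opens to 85 mm and grips with 20 to 120 N. Pads are 22 mm wide; open, the fingers measure 114 mm over their backs; the gripper's body (76 mm by 85 mm) begins 54 mm behind the grasp point. The pads swing forward as they close: fully open they stand 13 mm farther back than shut.
Start: joints at [-1.013, 0.385, 0.008, 0, -1.194, -0.259], TCP at [183.999, -597.28, 232.112] pointing down, gripper open.
Joint ranges: [-3.14, 3.14], [-1.21, 2.06], [-1.07, 1.41], [-3.16, 2.05], [-2.99, -0.16], [-3.1, 3.1]. Speed limits (rad/s): [2.79, 2.79, 3.14, 3.14, 3.14, 3.14].

INTERFACE

Orientations are given as a unit quaternion [x, y, z, w].
In Python, from bench import telemetry, get_image, workorder, nets, arm gives the robot as it stands.
- The arm moves only by the tool apply_moves, never from a script. Its argument "steps" is a list of rows, each an object with "hand": the opening, from 0 (shut) to 1 (fully open); "xyz": the shift along the tool's x, y, z in cm, a list of three; "delta_rot": the turn, a rotation vector about the tool's x, y, z in rad, a list of three. In form: [{"hand": hand, "xyz": [x, y, z], "delta_rot": [wx, wy, wz]}, ...]. A call has 1 to 12 rows; each row is the pose to reach, as a shift and turn from the pose commanded when the call began, along the tool's axes at that moment; what a row does not reach only later rows make up. A row lasts 1/12 s, in which the tool goes at most 41.7 mm and 7.16 degrees, less where a joint would pass 70% of its speed; a pose out of reach is approached as far as the arm can. A call with a gripper value outside its range is refused whole. The fingers move at their own pace and stop on an object; the grip force is fixed at half the most. Time passes only in rows, so rows that repeat a pose let the fingers close. It gives the time, the measured TCP pose, the force and the opening at its end, in the units of the state.
- telemetry.read_state(): the state, without advancing time (a new reading comes with each control period).
- get_image(name): name is "scene" or "top" or "wrist"; returns a dict with "frame" (400x640x3 uint8, blue, green, red), "fx", "fy", "cx", "cy" (pixels), "distortion" ([k1, k2, p1, p2, k3] as OpenCV has them; the pictures are not rectified), "origin" and "orientation" of the camera in the world. Camera axes: x right, y down, z forward; pixel columns grow to the right and rows downward; lengths in mm; the calibration is good to about 2 mm. A picture is of the moment at which its call begins. There is no depth.
- workorder.job_done(): hands the job in, once; it reports no verdict.
Trained networks look in a picture, given as the dict that the camera call returned (one of the last four; its "shot" number tells which), for a name from the list of things; names that differ only in an ending like _2 or _b are one class to them, and where a whole thing is asked for, a point or a joint stands for the part that bears it (a point fixed in the world has none). Each returns a list of dicts, best first, with "confidence" (0 to 1); they miss things now and then, are a little off and sometimes report something else, mostly with a low value. They report only what shows in the picture. A call takes as long as a camera call. They do not tell look-alikes from the thing itself.
- nets.recognise(picture, label): "xyz" ([x, y, z] in mm, in world coordinates, good to about 4 mm: the middle of the surface that is visible of it).
- nets.outline_of(picture, label): "pixels" (400x640 bool, what is visible of it).
- nets.pinpoint(picture, label): "xyz" ([x, y, z] in mm, in world coordinates, good to about 4 mm: a listed point, or the origin of a listed thing).
The state is a dict: "clock": time; "joints": joint angles; "joint_vel": joint speeds; "joint_efforts": joint torques, N m; "position": TCP position; "ee_rot": TCP orientation; "contact_force": force on the tool from outside, world axes, zero at the start; "wrist_torque": the same for the moment, N m; "gripper_width": finger opening in mm.
Only numpy, scipy, OpenCV 4.12 (cv2) and the standard library are available. Lean on these libraries where they do the work, as an engineer would, in place of code of your own. Each camera call takes 0.05 s, during which the arm holds its last target.

## Working session

There is one attempt and no reset: what is moved stays moved. The work goes in short steps, Python scripts to look and compute and a tool call to move; the robot and the scene stay as the last step left them, time stands still between calls to the robot, and variables do not carry over. Pictures are saved under pics/ and viewed, and the job is handed in when it is done.

Besides the shell and the picture viewer there is one more tool, called after "Call:" by a JSON object that holds its "fn" and its "kwargs". apply_moves: Moves the arm, as the interface text tells. Its arguments: {"type":"object","properties":{"steps":{"type":"array"}},"required":["steps"]}

```bash
ls; mkdir -p pics
python3 - <<'E'
from bench import telemetry, get_image, nets, arm
import cv2
s=telemetry.read_state(); print(s)
for n in("scene","top"):
    p=get_image(n); cv2.imwrite(f"pics/{n}0.png",p["frame"]); print(n,p["origin"],p["fx"])
    for l in("tray","cover","cover_rib","seat","latch_pivot","latch_post","pawn","mug"):
        for f in (nets.pinpoint,):
            try: print(l,[(r["xyz"],round(r["confidence"],2)) for r in f(p,l)][:4])
            except Exception as e: print(l,e)
E
```

```text
pics
{'clock': 0.0, 'joints': array([-1.01339047e+00,  3.85528352e-01,  6.62831437e-03, -4.97795797e-04,
       -1.19399312e+00, -2.58579535e-01]), 'joint_vel': array([-5.51367676e-04, -7.26300817e-04, -7.02763752e-04,  1.36154523e-03,
        6.85480041e-04, -2.58470816e-05]), 'joint_efforts': array([ 1.03464827e-03, -3.92288303e+01,  1.88398272e+01,  4.18619201e+00,
       -4.74903005e-03, -1.40099324e-06]), 'position': array([ 183.83383763, -596.7439573 ,  231.03975668]), 'ee_rot': array([ 5.94043750e-01,  8.04432017e-01,  6.01411397e-04, -8.89381873e-04]), 'contact_force': array([ 0.4353552 , -0.30461194, -0.65837159]), 'wrist_torque': array([-0.02190781, -0.04619276,  0.03493112]), 'gripper_width': 85.68708810124804}
scene [1306.7404079  -241.33331507  751.02086721] 379.68104022825037
tray [([532.3, -15.4, -2.5], 0.81)]
cover [([306.0, -200.7, 9.3], 0.98), ([540.7, -63.8, 29.5], 0.85), ([761.4, 163.7, 4.1], 0.77)]
cover_rib [([548.4, -100.4, 56.9], 0.82), ([798.0, 183.9, 39.6], 0.76), ([263.7, -192.1, 33.9], 0.74)]
seat [([521.9, 38.2, 20.9], 0.94), ([532.1, -14.9, -3.5], 0.45)]
latch_pivot [([503.3, 136.7, 39.5], 0.63)]
latch_post [([476.1, 120.7, 70.5], 0.6)]
pawn []
mug [([442.5, 514.5, -0.0], 0.69)]
top [ 261.65162455   23.84295739 1404.31444659] 474.6323522401839
tray [([536.2, -14.3, 3.9], 0.94)]
cover [([306.6, -200.3, 6.1], 0.92), ([764.2, 167.8, 7.9], 0.86), ([537.9, -62.1, 29.9], 0.75)]
cover_rib [([799.5, 187.3, 38.8], 0.89), ([275.2, -194.0, 40.9], 0.85), ([548.9, -100.4, 58.8], 0.74)]
seat [([527.9, 39.7, 23.4], 0.64)]
latch_pivot [([509.3, 132.3, 41.9], 0.62)]
latch_post [([474.9, 114.8, 70.3], 0.47)]
pawn [([660.5, -50.3, -3.2], 0.51)]
mug [([445.0, 512.4, 0.8], 0.74)]
```

View pics/scene0.png

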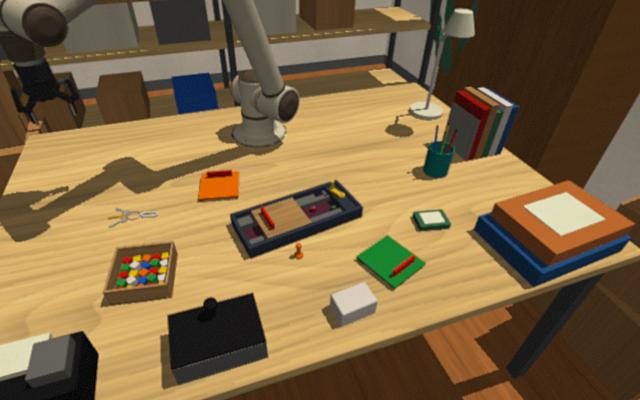

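View pics/top0.png

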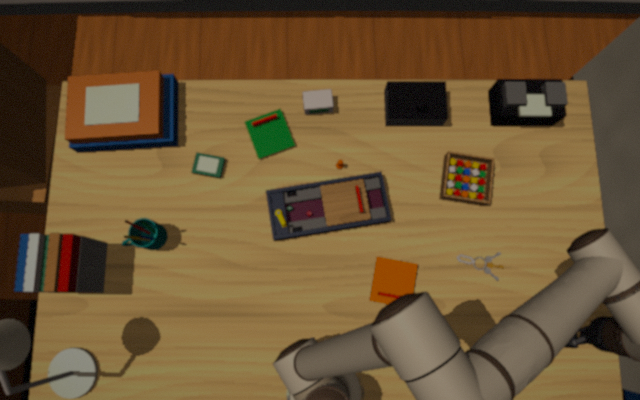

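```bash
cat > h.py <<'E'
import numpy as np, cv2
from scipy.spatial.transform import Rotation as R
def proj(p,X):
    Rc=R.from_quat(p["orientation"]).as_matrix(); X=np.atleast_2d(X).astype(float)
    Xc=(X-np.array(p["origin"]))@Rc
    K=np.array([[p["fx"],0,p["cx"]],[0,p["fy"],p["cy"]],[0,0,1.]])
    return cv2.projectPoints(Xc,np.zeros(3),np.zeros(3),K,np.array(p["distortion"],float))[0].reshape(-1,2)
def back(p,uv,z):
    K=np.array([[p["fx"],0,p["cx"]],[0,p["fy"],p["cy"]],[0,0,1.]])
    n=cv2.undistortPoints(np.array(uv,float).reshape(-1,1,2),K,np.array(p["distortion"],float)).reshape(-1,2)
    d=np.c_[n,np.ones(len(n))]@R.from_quat(p["orientation"]).as_matrix().T
    o=np.array(p["origin"]); return o+d*((z-o[2])/d[:,2])[:,None]
E
python3 - <<'E'
from bench import get_image
from h import *
for n in("scene","top"):
    p=get_image(n); u=proj(p,[[538,-62,34],[510,134,43]]); print(n,u)
    c=u.mean(0).astype(int); f=p["frame"]; s=100
    y0,x0=max(c[1]-s,0),max(c[0]-s,0); print(x0,y0)
    cv2.imwrite(f"pics/{n}_crop.png",cv2.resize(f[y0:y0+200,x0:x0+200],(600,600),interpolation=cv2.INTER_CUBIC))
E
```

```text
scene [[280.21180101 217.04436266]
 [341.49012063 194.88634412]]
210 105
top [[345.6843263  202.89996373]
 [278.78099414 211.79397026]]
212 107
```

View pics/scene_crop.png

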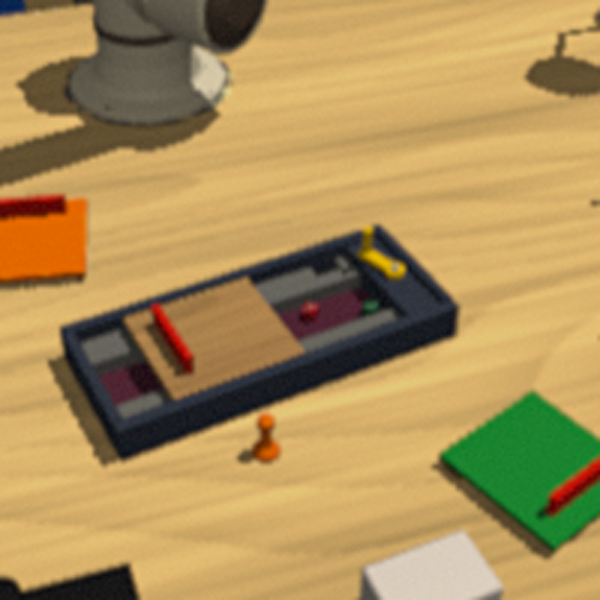

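View pics/top_crop.png

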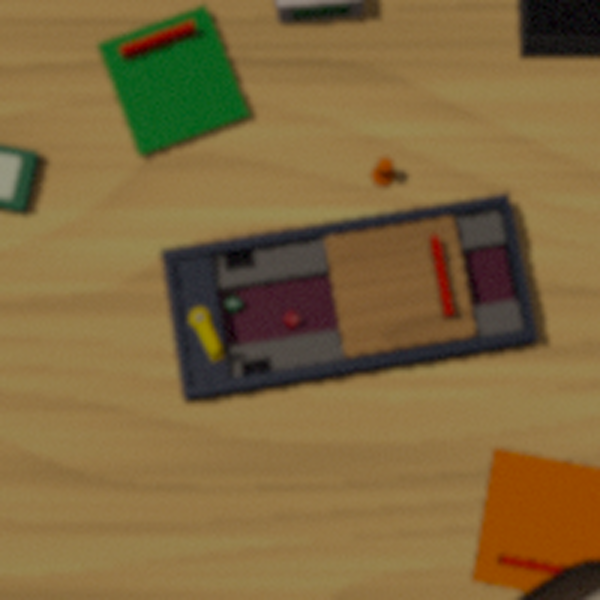

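The pale wooden cover with the red rib is the one in the tray, at top (346,203). The look-alikes are the green one at (270,133) and the orange one at (395,280), both on the table outside the tray. The latch is at top (281,217). Next I'll fit the tray pose from the corners.

Run:
```python
from bench import get_image,nets
from h import *
from scipy.optimize import least_squares
t=get_image("top"); s=get_image("scene")
c=lambda L,o:np.array(L,float)/3+np.array(o)
tc=c([(163,252),(507,197),(537,342),(187,400)],(212,107))
loc=np.array([(75,180),(75,-170),(-75,-170),(-75,180)],float)
sc=c([(456,308),(123,432),(63,330),(377,227)],(210,105))
def W(v,L,z):
    a=v[2];return np.c_[v[0]+np.cos(a)*L[:,0]-np.sin(a)*L[:,1],v[1]+np.sin(a)*L[:,0]+np.cos(a)*L[:,1],np.full(len(L),z)]
for nm,cams in(("top",[(t,tc)]),("scene",[(s,sc)]),("both",[(t,tc),(s,sc)])):
    r=least_squares(lambda v:np.concatenate([(proj(p,W(v,loc,40.))-u).ravel() for p,u in cams]),[534,-15,.17],x_scale=[1,1,.01])
    print(nm,r.x,np.abs(r.fun).max())
v=r.x;a=v[2]
def loca(P): d=np.array(P)[:2]-v[:2]; return np.array([np.cos(a)*d[0]+np.sin(a)*d[1],-np.sin(a)*d[0]+np.cos(a)*d[1]])
for n,P in dict(cov=[537.9,-62.1],cov2=[540.7,-63.8],rib=[548.9,-100.4],rib2=[548.4,-100.4],piv=[509.3,132.3],piv2=[503.3,136.7],post=[474.9,114.8],post2=[476.1,120.7],pawn=[660.5,-50.3]).items(): print(n,loca(P).round(1))
# rib top ends and cover corners in top
print("rib top ends",[loca(x).round(1) for x in back(t,c([(435,236),(448,317)],(212,107)),60.)])
print("cover corners",[loca(x).round(1) for x in back(t,c([(325,235),(342,357),(477,337),(456,216)],(212,107)),38.)])
print("post top scene",[loca(x).round(1) for x in back(s,c([(368,229)],(210,105)),71.)])
print("post/arm end top",[loca(x).round(1) for x in back(t,c([(217,355)],(212,107)),60.)])
print("dx,dy", W(v,np.array([[0,0.]]),0))
```

```text
top [ 5.28647841e+02 -1.56836394e+01  1.64640112e-01] 1.2687561548439135
scene [ 5.35495165e+02 -1.42561989e+01  1.79996097e-01] 1.9281788564840099
both [ 5.31201669e+02 -1.46879520e+01  1.71232384e-01] 1.9144782098282462
cov [ -1.5 -47.9]
cov2 [  1. -50.]
rib [  2.8 -87.5]
rib2 [  2.3 -87.4]
piv [  3.5 148.6]
piv2 [ -1.7 153.9]
post [-33.4 137.2]
post2 [-31.2 142.8]
pawn [121.3 -57.1]
rib top ends [array([ 38.4, -87.1]), array([-42.2, -84.4])]
cover corners [array([62.9, 16.7]), array([-59.7,  21.6]), array([ -62.9, -111.2]), array([  59.6, -114.2])]
post top scene [array([-33.7, 141.1])]
post/arm end top [array([-40.5, 139.8])]
dx,dy [[531.20166898 -14.68795197   0.        ]]
```

Call:
{"fn": "apply_moves", "kwargs": {"steps": [{"hand": 0,"xyz": [3,4.4,0],"delta_rot": [0,0,0.02]},{"hand": 0,"xyz": [5.4,7.8,0],"delta_rot": [0,0,0.04]},{"hand": 0,"xyz": [7.8,11.3,0],"delta_rot": [0,0,0.06]},{"hand": 0,"xyz": [10.1,14.7,0],"delta_rot": [0,0,0.08]},{"hand": 0,"xyz": [12.4,18.1,0],"delta_rot": [0,0,0.1]},{"hand": 0,"xyz": [14.8,21.5,0],"delta_rot": [0,0,0.126]},{"hand": 0,"xyz": [17.1,24.9,0],"delta_rot": [0,0,0.126]},{"hand": 0,"xyz": [19.4,28.3,0],"delta_rot": [0,0,0.126]},{"hand": 0,"xyz": [21.8,31.7,0],"delta_rot": [0,0,0.126]},{"hand": 0,"xyz": [24.1,35.1,0],"delta_rot": [0,0,0.126]},{"hand": 0,"xyz": [26.5,38.5,0],"delta_rot": [0,0,0.126]},{"hand": 0,"xyz": [28.8,41.9,0],"delta_rot": [0,0,0.126]}]}}

```text
clock: 2.1
position: [495.3, -203.4, 232.6]
ee_rot: [0.643, 0.766, 0.0, 0.0]
contact_force: [1.5, -1.4, 0.1]
gripper_width: -0.0
```

```bash
cat >> h.py <<'E'
TX,TY,TA=532.5,-14.7,0.172
def state():
    from bench import telemetry
    s=telemetry.read_state(); P=np.array(s["position"]); M=R.from_quat(s["ee_rot"]).as_matrix()
    c,n=np.cos(TA),np.sin(TA); d=P[:2]-[TX,TY]
    l=np.array([c*d[0]+n*d[1],-n*d[0]+c*d[1]])
    print("t",round(s["clock"],2),"P",P.round(1),"local",l.round(1),"tip z",round(P[2]-22,1),"F",s["contact_force"].round(1),"w",round(s["gripper_width"],1))
    print("tool x yaw deg",np.degrees(np.arctan2(M[1,0],M[0,0])).round(2),"z",M[:,2].round(3))
    return s,P,M,l
def goto(lx,ly,tipz):
    s,P,M,l=state(); c,n=np.cos(TA),np.sin(TA)
    T=np.array([TX+c*lx-n*ly,TY+n*lx+c*ly,tipz+22]); print("tool shift cm",(M.T@(T-P)/10).round(2), "T",T.round(1))
E
python3 -c "
from h import *
goto(0,-122,120)"
```

```text
t 2.1 P [ 495.3 -203.4  232.6] local [ -69.  -179.5] tip z 210.6 F [ 1.5 -1.4  0.1] w -0.0
tool x yaw deg 99.92 z [ 0.001 -0.    -1.   ]
tool shift cm [5.75 6.9  9.06] T [ 553.4 -134.9  142. ]
```

Call:
{"fn": "apply_moves", "kwargs": {"steps": [{"hand": 0,"xyz": [2,2.4,2.5],"delta_rot": [0,0,0]},{"hand": 0,"xyz": [4,4.8,5],"delta_rot": [0,0,0]},{"hand": 0,"xyz": [5.7,6.9,8],"delta_rot": [0,0,0]},{"hand": 0,"xyz": [5.7,6.9,10],"delta_rot": [0,0,0]},{"hand": 0,"xyz": [5.7,6.9,12],"delta_rot": [0,0,0]},{"hand": 0,"xyz": [5.7,6.9,14],"delta_rot": [0,0,0]},{"hand": 0,"xyz": [5.7,6.9,14],"delta_rot": [0,0,0]},{"hand": 0,"xyz": [5.7,6.9,14],"delta_rot": [0,0,0]}]}}

```text
clock: 2.77
position: [552.2, -137.3, 91.6]
ee_rot: [0.643, 0.766, -0.001, -0.001]
contact_force: [0.9, -0.3, -0.5]
gripper_width: 0.1
```

Run:
```python
from h import *
from bench import get_image
goto(0,-120,44)
for n in("scene","wrist"):
    p=get_image(n);f=p["frame"]
    if n=="scene":f=cv2.resize(f[120:270,200:400],(800,600),interpolation=cv2.INTER_CUBIC)
    cv2.imwrite(f"pics/{n}1.png",f)
```

```text
t 2.77 P [ 552.2 -137.3   91.6] local [  -1.6 -124.2] tip z 69.6 F [ 0.9 -0.3 -0.5] w 0.1
tool x yaw deg 99.92 z [-0.002 -0.    -1.   ]
tool shift cm [0.42 0.17 2.55] T [ 553.  -132.9   66. ]
```

View pics/scene1.png

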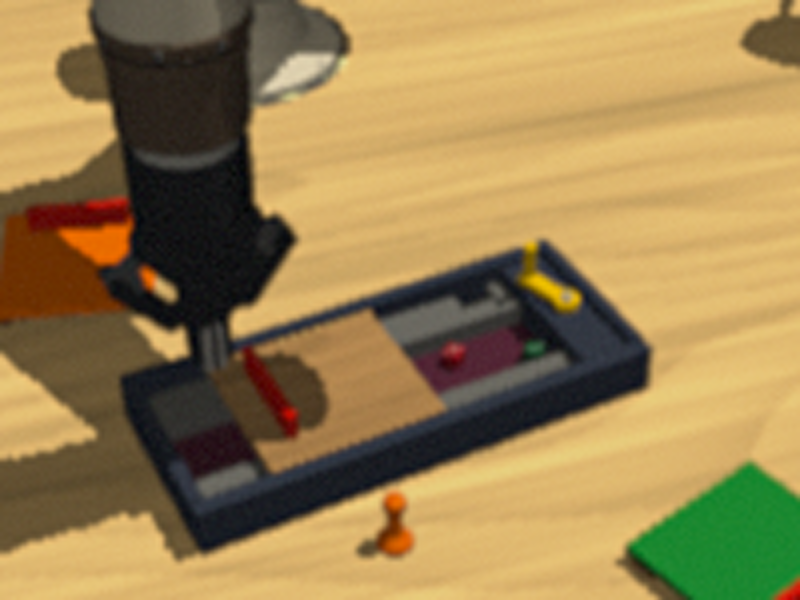

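View pics/wrist1.png

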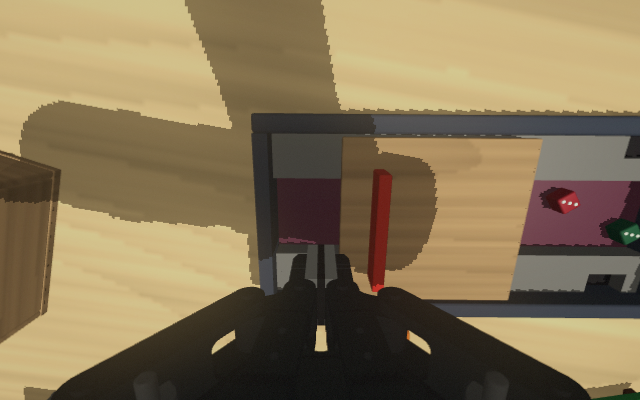

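Run:
```python
from h import *
from bench import get_image,nets
s,P,M,l=state()
def W(x,y,z):
    c,n=np.cos(TA),np.sin(TA); return [TX+c*x-n*y,TY+n*x+c*y,z]
for n in("scene","wrist"):
    p=get_image(n)
    if n=="scene": o=np.array([200,120]);k=4
    else: o=np.array([0,0]);k=1
    for nm,X in dict(tip=P-[0,0,22],rib_p=W(40,-92,60),rib_m=W(-40,-92,60),corner_pp=W(75,180,40),corner_mm=W(-75,-170,40),corner_pm=W(75,-170,40),covfront=W(60.5,17,38)).items():
        print(n,nm,((proj(p,X)[0]-o)*k).round(0))
    for lb in("cover_rib","seat","cover"): print(lb,[(r["xyz"],r["confidence"]) for r in nets.pinpoint(p,lb)])
    if n=="wrist":
        for uv,z in [((251,114),40),((254,298),40),((374,170),60),((371,290),60),((341,138),38),((541,139),38),((511,300),38)]:
            d=back(p,[uv],z)[0]; d2=d[:2]-[TX,TY];c,s_=np.cos(TA),np.sin(TA); print(uv,[round(c*d2[0]+s_*d2[1],1),round(-s_*d2[0]+c*d2[1],1)])
```

```text
t 2.87 P [ 553.6 -137.5   93.5] local [  -0.2 -124.6] tip z 71.5 F [ 0.1 -0.3 -0.1] w 0.2
tool x yaw deg 99.91 z [ 0.002 -0.    -1.   ]
scene tip [215. 385.]
scene rib_p [286. 419.]
scene rib_m [238. 349.]
scene corner_pp [654. 346.]
scene corner_mm [117. 376.]
scene corner_pm [197. 516.]
scene covfront [445. 409.]
cover_rib [([267.4, -190.1, 36.1], 0.72), ([547.6, -101.3, 57.4], 0.63), ([799.9, 185.4, 37.4], 0.61)]
seat [([520.4, 38.2, 25.2], 0.9), ([442.9, 513.5, 2.8], 0.53)]
cover [([758.2, 167.7, 4.3], 0.83), ([305.9, -200.6, 10.5], 0.79), ([539.8, -64.0, 31.7], 0.59)]
wrist tip [319. 243.]
wrist rib_p [367. 291.]
wrist rib_m [373. 174.]
wrist corner_pp [715. 317.]
wrist corner_mm [247. 113.]
wrist corner_pm [260. 316.]
wrist covfront [504. 299.]
cover_rib [([548.0, -99.3, 58.5], 0.92)]
seat [([521.7, 39.0, 24.5], 0.78)]
cover [([536.6, -56.4, 28.6], 0.91)]
(251, 114) [np.float64(-74.6), np.float64(-167.2)]
(254, 298) [np.float64(58.9), np.float64(-173.9)]
(374, 170) [np.float64(-42.6), np.float64(-91.7)]
(371, 290) [np.float64(39.0), np.float64(-89.4)]
(341, 138) [np.float64(-59.7), np.float64(-110.2)]
(541, 139) [np.float64(-59.1), np.float64(19.6)]
(511, 300) [np.float64(61.8), np.float64(22.6)]
```

Call:
{"fn": "apply_moves", "kwargs": {"steps": [{"hand": 0,"xyz": [0.2,0,1],"delta_rot": [0,0,0]},{"hand": 0,"xyz": [0.3,0,2],"delta_rot": [0,0,0]},{"hand": 0,"xyz": [0.3,0,2.7],"delta_rot": [0,0,0]},{"hand": 0,"xyz": [0.3,0,2.7],"delta_rot": [0,0,0]},{"hand": 0,"xyz": [0.8,0,2.7],"delta_rot": [0,0,0]},{"hand": 0,"xyz": [1.2,0,2.7],"delta_rot": [0,0,0]},{"hand": 0,"xyz": [1.6,0,2.7],"delta_rot": [0,0,0]},{"hand": 0,"xyz": [2.0,0,2.7],"delta_rot": [0,0,0]},{"hand": 0,"xyz": [2.4,0,2.7],"delta_rot": [0,0,0]},{"hand": 0,"xyz": [2.8,0,2.7],"delta_rot": [0,0,0]}]}}

```text
clock: 4.1
position: [547.8, -109.1, 65.5]
ee_rot: [0.643, 0.766, 0.0, 0.0]
contact_force: [0.6, -0.1, 0.2]
gripper_width: -0.1
```

```bash
python3 -c "
from h import *
goto(0,0,44)"
```

```text
t 4.1 P [ 547.8 -109.1   65.5] local [ -1.1 -95.7] tip z 43.5 F [ 0.6 -0.1  0.2] w -0.1
tool x yaw deg 99.92 z [ 0.001  0.    -1.   ]
tool shift cm [ 9.57  0.12 -0.05] T [532.5 -14.7  66. ]
```

Call:
{"fn": "apply_moves", "kwargs": {"steps": [{"hand": 0,"xyz": [0.3,0,0],"delta_rot": [0,0,0]},{"hand": 0,"xyz": [0.6,0,0],"delta_rot": [0,0,0]},{"hand": 0,"xyz": [0.9,0,0],"delta_rot": [0,0,0]},{"hand": 0,"xyz": [1.2,0.1,0],"delta_rot": [0,0,0]},{"hand": 0,"xyz": [1.5,0.1,0],"delta_rot": [0,0,0]},{"hand": 0,"xyz": [1.8,0.1,0],"delta_rot": [0,0,0]},{"hand": 0,"xyz": [2.1,0.1,0],"delta_rot": [0,0,0]},{"hand": 0,"xyz": [2.4,0.1,0],"delta_rot": [0,0,0]},{"hand": 0,"xyz": [2.7,0.1,0],"delta_rot": [0,0,0]},{"hand": 0,"xyz": [3,0.1,0],"delta_rot": [0,0,0]}]}}

```text
clock: 4.93
position: [543.5, -79.7, 65.1]
ee_rot: [0.643, 0.765, -0.0, -0.0]
contact_force: [0.5, 0.0, -0.7]
gripper_width: -0.0
```

```bash
cat > look.py <<'E'
import sys
from h import *
from bench import get_image,nets
k=sys.argv[1]
state()
c,s_=np.cos(TA),np.sin(TA)
for n in("wrist","top","scene"):
    p=get_image(n)
    for lb in("cover_rib","cover","latch_post"):
        for r in nets.pinpoint(p,lb):
            d=np.array(r["xyz"]); d2=d[:2]-[TX,TY]; l=np.array([c*d2[0]+s_*d2[1],-s_*d2[0]+c*d2[1],d[2]])
            if abs(l[0])<80 and abs(l[1])<185: print(n,lb,l.round(1),round(r["confidence"],2))
    if n=="wrist": cv2.imwrite(f"pics/w{k}.png",p["frame"])
    if n=="scene": cv2.imwrite(f"pics/s{k}.png",cv2.resize(p["frame"][120:270,200:400],(800,600),interpolation=cv2.INTER_CUBIC))
E
python3 look.py 2
```

```text
t 4.93 P [543.5 -79.7  65.1] local [ -0.3 -65.9] tip z 43.1 F [ 0.5  0.  -0.7] w -0.0
tool x yaw deg 99.9 z [-0. -0. -1.]
wrist cover_rib [ -1.4 -87.   61.8] 0.69
wrist cover [ -4.8 -43.5  29.6] 0.75
top cover_rib [  1.9 -84.3  56.5] 0.66
top cover [  2.4 -50.9  32.6] 0.64
top latch_post [  1.9 -88.7  57.6] 0.34
scene cover_rib [ -2.1 -89.3  56. ] 0.55
scene latch_post [-29.8 143.4  68. ] 0.57
```

View pics/w2.png

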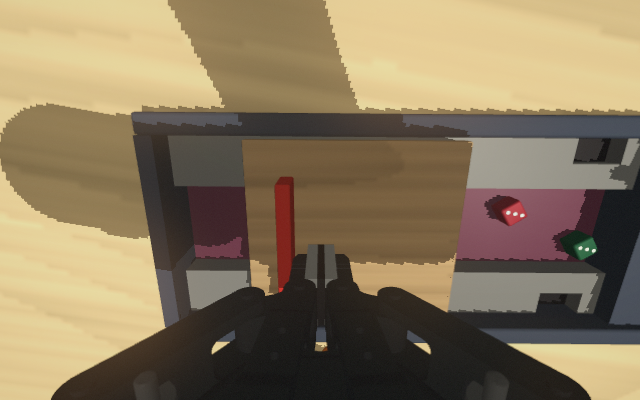

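View pics/s2.png

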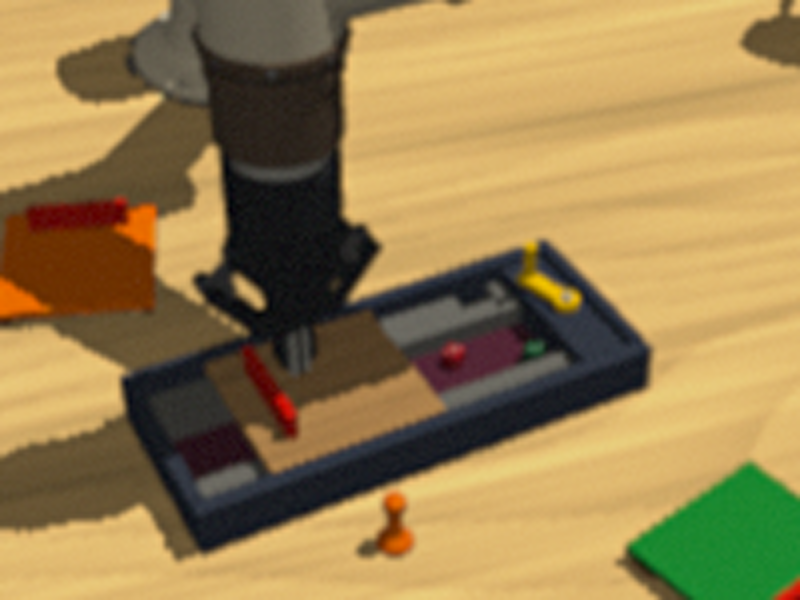

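Run:
```python
from h import *
from bench import get_image,nets,arm
print([a for a in dir(arm) if a[0]!='_'],arm.nose_length)
s,P,M,l=state()
p=get_image("scene")
for z in (P[2],P[2]-10,P[2]-22): print(z,((proj(p,[P[0],P[1],z])[0]-[200,120])*4).round())
```

```text
['IKError', 'nose_length'] 22.0
t 5.53 P [543.6 -80.1  65.1] local [ -0.3 -66.3] tip z 43.1 F [ 0.4 -0.3 -0.6] w -0.0
tool x yaw deg 99.89 z [-0.  0. -1.]
65.09400262331687 [295. 365.]
55.09400262331687 [296. 376.]
43.09400262331687 [297. 389.]
```

The finger passed over the rib without touching it. In the scene view the real tip is at about (298,372) in the crop, roughly 16 mm higher than nominal. I'll lift, go back behind the rib and come down lower.

Call:
{"fn": "apply_moves", "kwargs": {"steps": [{"hand": 0,"xyz": [0,0,-1.5],"delta_rot": [0,0,0]},{"hand": 0,"xyz": [0,0,-2.5],"delta_rot": [0,0,0]},{"hand": 0,"xyz": [-2,0,-2.5],"delta_rot": [0,0,0]},{"hand": 0,"xyz": [-4,0,-2.5],"delta_rot": [0,0,0]},{"hand": 0,"xyz": [-5.8,0,-2.5],"delta_rot": [0,0,0]},{"hand": 0,"xyz": [-5.8,0,-1],"delta_rot": [0,0,0]},{"hand": 0,"xyz": [-5.8,0,0],"delta_rot": [0,0,0]},{"hand": 0,"xyz": [-5.8,0,0.7],"delta_rot": [0,0,0]},{"hand": 0,"xyz": [-5.8,0,1.2],"delta_rot": [0,0,0]},{"hand": 0,"xyz": [-5.8,0,1.5],"delta_rot": [0,0,0]},{"hand": 0,"xyz": [-5.8,0,1.5],"delta_rot": [0,0,0]}]}}

```text
clock: 6.5
position: [553.2, -136.7, 49.5]
ee_rot: [0.643, 0.766, -0.0, -0.001]
contact_force: [-0.3, 0.2, 0.4]
gripper_width: 0.2
```

```bash
python3 look.py 3
```

```text
t 6.5 P [ 553.2 -136.7   49.5] local [  -0.5 -123.7] tip z 27.5 F [-0.3  0.2  0.4] w 0.2
tool x yaw deg 99.94 z [-0.001 -0.    -1.   ]
wrist cover_rib [  1.3 -87.   58.1] 0.74
wrist cover [ -5.2 -43.3  29.7] 0.79
wrist cover [  1.7 -85.6  60.5] 0.31
top cover_rib [  1.4 -86.1  60.7] 0.56
top cover [ -0.9 -48.   29.7] 0.89
top latch_post [-35.  135.3  72.2] 0.44
scene cover_rib [  3.8 -86.1  56.8] 0.77
scene cover [ -1.2 -48.2  31.1] 0.71
scene latch_post [-30.4 143.1  69.1] 0.55
```

View pics/s3.png

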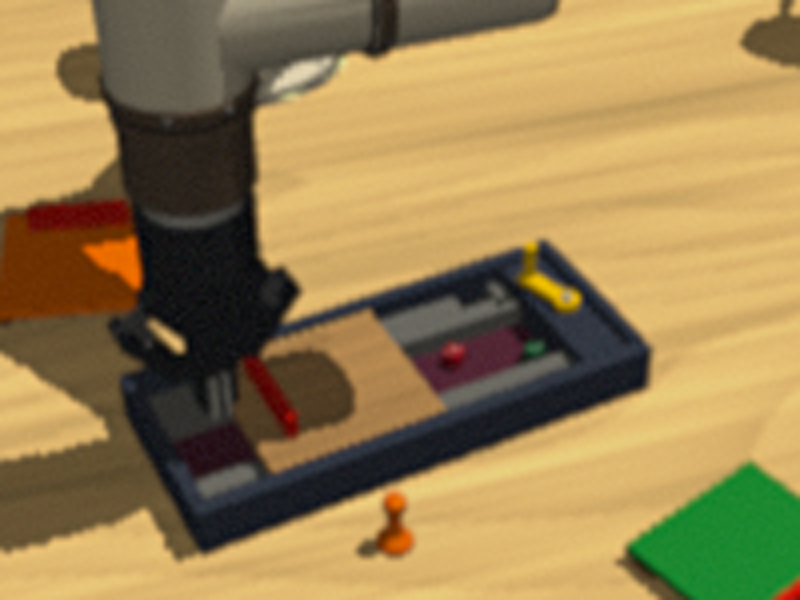

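View pics/w3.png

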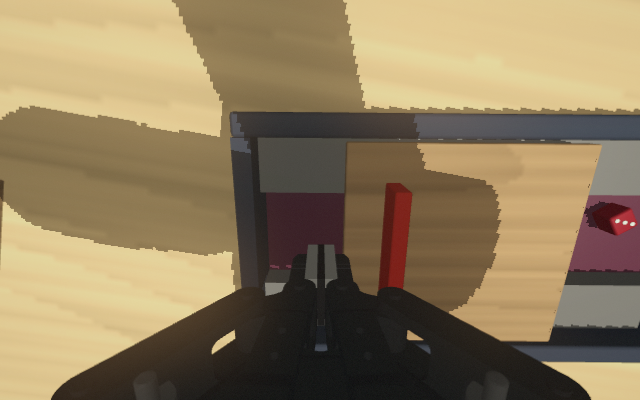

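Run:
```python
from h import *
from bench import get_image
s,P,M,l=state()
p=get_image("scene"); f=p["frame"]
u=proj(p,P)[0].astype(int); o=u-[25,20]
im=cv2.resize(f[o[1]:o[1]+50,o[0]:o[0]+50],(600,600),interpolation=cv2.INTER_NEAREST)
for z in(30,35,40,45,50,55,60):
    q=((proj(p,[P[0],P[1],z])[0]-o+.5)*12).astype(int); print(z,q); cv2.line(im,(q[0]+70,q[1]),(q[0]+90,q[1]),(255,255,255),1); cv2.putText(im,str(z),(q[0]+95,q[1]+4),0,.4,(255,255,255),1)
cv2.imwrite("pics/tipzoom.png",im)
```

```text
t 7.1 P [ 553.6 -137.1   50.2] local [  -0.2 -124.2] tip z 28.2 F [1.  0.3 0.1] w 0.2
tool x yaw deg 99.9 z [ 0. -0. -1.]
30 [319 312]
35 [317 297]
40 [315 280]
45 [313 264]
50 [311 248]
55 [309 232]
60 [308 215]
```

View pics/tipzoom.png

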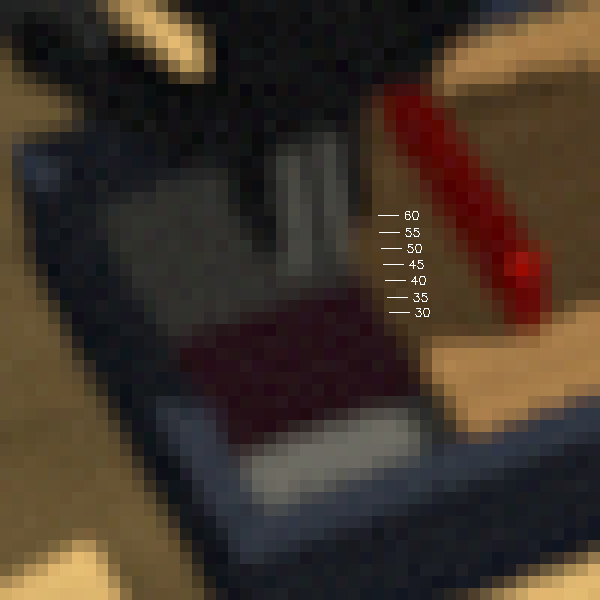

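Call:
{"fn": "apply_moves", "kwargs": {"steps": [{"hand": 0,"xyz": [0.5,0,0],"delta_rot": [0,0,0]},{"hand": 0,"xyz": [1,0,0],"delta_rot": [0,0,0]},{"hand": 0,"xyz": [1.5,0,0],"delta_rot": [0,0,0]},{"hand": 0,"xyz": [1.8,0,0],"delta_rot": [0,0,0]},{"hand": 0,"xyz": [2.1,0,0],"delta_rot": [0,0,0]},{"hand": 0,"xyz": [2.4,0,0],"delta_rot": [0,0,0]},{"hand": 0,"xyz": [2.7,0,0],"delta_rot": [0,0,0]},{"hand": 0,"xyz": [3,0,0],"delta_rot": [0,0,0]},{"hand": 0,"xyz": [3.3,0,0],"delta_rot": [0,0,0]}]}}

```text
clock: 7.9
position: [547.8, -104.4, 50.1]
ee_rot: [0.643, 0.765, -0.0, 0.0]
contact_force: [0.1, -1.5, 0.3]
gripper_width: -0.0
```

```bash
python3 look.py 4
```

```text
t 7.9 P [ 547.8 -104.4   50.1] local [ -0.3 -91. ] tip z 28.1 F [ 0.1 -1.5  0.3] w -0.0
tool x yaw deg 99.9 z [ 0. -0. -1.]
wrist cover_rib [  1.4 -69.9  58. ] 0.6
wrist cover [ -4.7 -32.9  26.6] 0.87
top cover_rib [  1.4 -75.3  58.2] 0.62
top cover [  2.1 -36.6  28. ] 0.96
top latch_post [-35.8 137.7  69.6] 0.42
scene cover_rib [  0.6 -75.1  57.9] 0.93
scene cover [ -0.9 -35.6  28.6] 0.71
scene cover [-30.5 144.7  69.7] 0.21
scene latch_post [-30.5 141.   69.9] 0.43
```

View pics/w4.png

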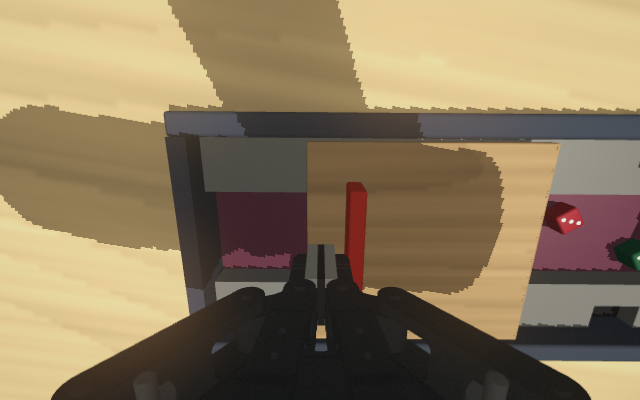

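Call:
{"fn": "apply_moves", "kwargs": {"steps": [{"hand": 0,"xyz": [0.4,0,0],"delta_rot": [0,0,0]},{"hand": 0,"xyz": [0.8,0,0],"delta_rot": [0,0,0]},{"hand": 0,"xyz": [1.2,0,0],"delta_rot": [0,0,0]},{"hand": 0,"xyz": [1.6,0,0],"delta_rot": [0,0,0]},{"hand": 0,"xyz": [2.0,0,0],"delta_rot": [0,0,0]},{"hand": 0,"xyz": [2.4,0,0],"delta_rot": [0,0,0]},{"hand": 0,"xyz": [2.8,0,0],"delta_rot": [0,0,0]},{"hand": 0,"xyz": [3.2,0,0],"delta_rot": [0,0,0]},{"hand": 0,"xyz": [3.6,0,0],"delta_rot": [0,0,0]},{"hand": 0,"xyz": [4.0,0,0],"delta_rot": [0,0,0]},{"hand": 0,"xyz": [4.4,0,0],"delta_rot": [0,0,0]},{"hand": 0,"xyz": [4.8,0,0],"delta_rot": [0,0,0]}]}}

```text
clock: 9.5
position: [539.5, -56.9, 50.1]
ee_rot: [0.643, 0.766, -0.0, -0.0]
contact_force: [0.6, -1.6, -0.2]
gripper_width: -0.1
```

```bash
python3 look.py 5
```

```text
t 9.5 P [539.5 -56.9  50.1] local [ -0.3 -42.8] tip z 28.1 F [ 0.6 -1.6 -0.2] w -0.1
tool x yaw deg 99.9 z [-0. -0. -1.]
wrist cover_rib [  3.1 -25.   58.9] 0.85
wrist cover [-5.1 18.  26. ] 0.57
top cover_rib [ -1.3 -26.3  57.7] 0.64
top cover [-2.5 12.2 29.9] 0.96
scene cover_rib [ -0.7 -25.5  55.8] 0.83
scene cover [-1.3 10.7 30.5] 0.93
scene latch_post [-29.1 141.6  72.1] 0.54
```

View pics/w5.png

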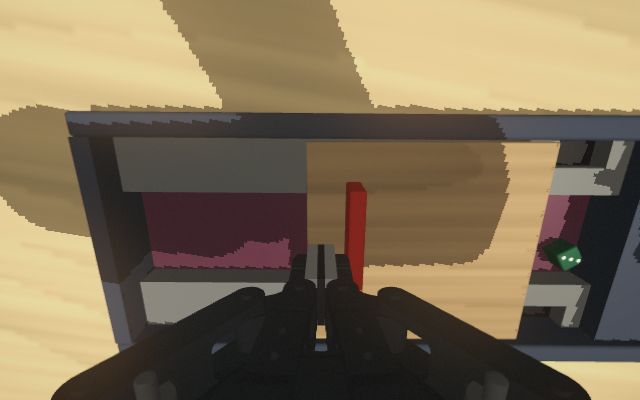

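Call:
{"fn": "apply_moves", "kwargs": {"steps": [{"hand": 0,"xyz": [0.3,0,0],"delta_rot": [0,0,0]},{"hand": 0,"xyz": [0.6,0,0],"delta_rot": [0,0,0]},{"hand": 0,"xyz": [0.9,0,0],"delta_rot": [0,0,0]},{"hand": 0,"xyz": [1.2,0,0],"delta_rot": [0,0,0]},{"hand": 0,"xyz": [1.5,0,0],"delta_rot": [0,0,0]},{"hand": 0,"xyz": [1.8,0,0],"delta_rot": [0,0,0]},{"hand": 0,"xyz": [2.1,0,0],"delta_rot": [0,0,0]},{"hand": 0,"xyz": [2.4,0,0],"delta_rot": [0,0,0]},{"hand": 0,"xyz": [2.7,0,0],"delta_rot": [0,0,0]},{"hand": 0,"xyz": [2.9,0,0],"delta_rot": [0,0,0]},{"hand": 0,"xyz": [3.1,0,0],"delta_rot": [0,0,0]},{"hand": 0,"xyz": [3.3,0,0],"delta_rot": [0,0,0]}]}}

```text
clock: 11.1
position: [533.9, -24.6, 50.1]
ee_rot: [0.643, 0.765, 0.0, 0.0]
contact_force: [1.0, -0.9, 0.3]
gripper_width: -0.0
```

Call:
{"fn": "apply_moves", "kwargs": {"steps": [{"hand": 0,"xyz": [0.1,0,0],"delta_rot": [0,0,0]},{"hand": 0,"xyz": [0.2,0,0],"delta_rot": [0,0,0]},{"hand": 0,"xyz": [0.3,0,0],"delta_rot": [0,0,0]},{"hand": 0,"xyz": [0.4,0,0],"delta_rot": [0,0,0]},{"hand": 0,"xyz": [0.5,0,0],"delta_rot": [0,0,0]}]}}

```text
clock: 11.52
position: [533.0, -19.8, 50.2]
ee_rot: [0.643, 0.765, -0.0, -0.0]
contact_force: [0.9, -1.9, 0.7]
gripper_width: 0.0
```

```bash
python3 look.py 6
```

```text
t 11.52 P [533.  -19.8  50.2] local [-0.3 -5.1] tip z 28.2 F [ 0.9 -1.9  0.7] w 0.0
tool x yaw deg 99.9 z [-0. -0. -1.]
wrist cover_rib [ 6.2 10.  57.4] 0.85
wrist cover [-4.1 55.6 24.9] 0.92
top cover_rib [-0.3  9.6 49.5] 0.66
top cover [-0.2 49.  21.1] 0.75
scene cover_rib [ 1.1  7.9 50.7] 0.96
scene cover [ 0.1 47.7 21. ] 0.91
scene latch_post [-29.7 140.4  72. ] 0.57
```

View pics/w6.png

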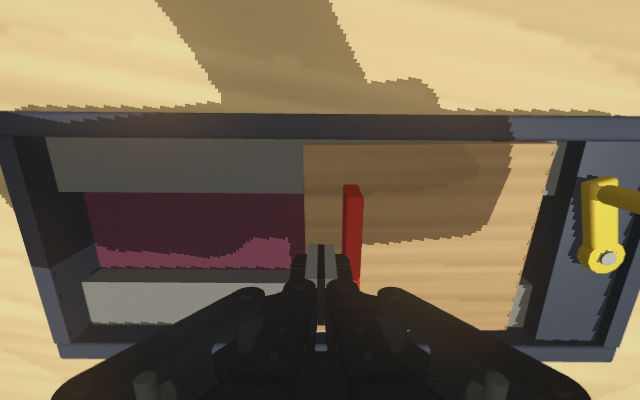

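View pics/s6.png

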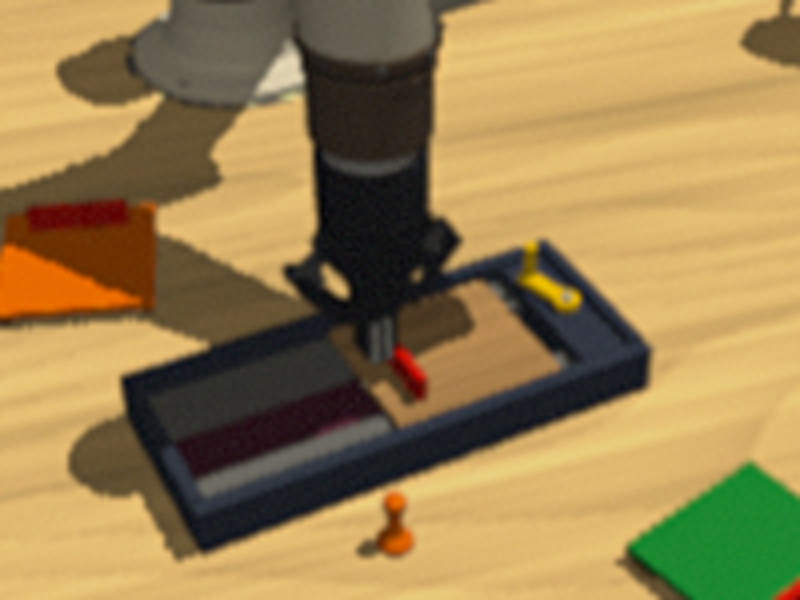

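Call:
{"fn": "apply_moves", "kwargs": {"steps": [{"hand": 0,"xyz": [0.1,0,0],"delta_rot": [0,0,0]},{"hand": 0,"xyz": [0.2,0,0],"delta_rot": [0,0,0]},{"hand": 0,"xyz": [0.3,0,0],"delta_rot": [0,0,0]}]}}

```text
clock: 12.37
position: [532.6, -16.8, 50.1]
ee_rot: [0.643, 0.765, 0.0, -0.0]
contact_force: [1.1, -0.3, 0.5]
gripper_width: -0.2
```

```bash
python3 look.py 7
```

```text
t 12.37 P [532.6 -16.8  50.1] local [-0.3 -2.1] tip z 28.1 F [ 1.1 -0.3  0.5] w -0.2
tool x yaw deg 99.9 z [ 0.  0. -1.]
wrist cover_rib [ 0.   9.9 51.5] 0.71
wrist cover [-6.9 53.5 19.4] 0.56
wrist cover [ 1.7 10.  48.1] 0.43
top cover_rib [-0.8 11.5 49.7] 0.82
top cover [-1.4 45.8 22.1] 0.91
scene cover_rib [ 1.2 10.4 48.9] 0.6
scene cover [-2.6 48.7 21.2] 0.78
scene cover [ 1.2 -0.5 -6.7] 0.74
scene latch_post [-31.4 142.7  71.2] 0.44
```

Call:
{"fn": "apply_moves", "kwargs": {"steps": [{"hand": 0,"xyz": [-0.7,0,0],"delta_rot": [0,0,0]},{"hand": 0,"xyz": [-1.4,0,0],"delta_rot": [0,0,0]},{"hand": 0,"xyz": [-1.4,0,-2],"delta_rot": [0,0,0]},{"hand": 0,"xyz": [-1.4,0,-5],"delta_rot": [0,0,0]},{"hand": 0,"xyz": [-1.4,-2,-7],"delta_rot": [0,0,0]},{"hand": 0,"xyz": [-1.4,-4,-7],"delta_rot": [0,0,0]},{"hand": 0,"xyz": [-1.4,-7,-7],"delta_rot": [0,0,0]},{"hand": 0,"xyz": [-1.4,-9,-7],"delta_rot": [0,0,0]}]}}

```text
clock: 13.63
position: [444.1, -47.2, 120.2]
ee_rot: [0.644, 0.765, -0.0, -0.0]
contact_force: [-0.1, 0.4, -0.0]
gripper_width: -0.1
```

```bash
python3 look.py 8; python3 -c "
from h import *
goto(-38,174,70)"
```

```text
t 13.63 P [444.1 -47.2 120.2] local [-92.7 -16.9] tip z 98.2 F [-0.1  0.4 -0. ] w -0.1
tool x yaw deg 99.82 z [-0.001  0.    -1.   ]
wrist cover [-5.9 55.9 22.4] 0.55
wrist latch_post [-35.6 144.   70.5] 0.83
top cover_rib [ 0.1 12.1 50.5] 0.65
top cover [-0.3 48.5 21.8] 0.57
scene cover_rib [-2.4  7.  50. ] 0.92
scene cover [-1.  46.  20.8] 0.68
scene latch_post [-34.1 142.8  72.3] 0.48
t 14.23 P [446.6 -46.1 119.9] local [-90.  -16.3] tip z 97.9 F [-0.2 -0.3  0.1] w 0.1
tool x yaw deg 99.9 z [-0. -0. -1.]
tool shift cm [19.02  5.21  2.79] T [465.3 150.2  92. ]
```

View pics/s8.png

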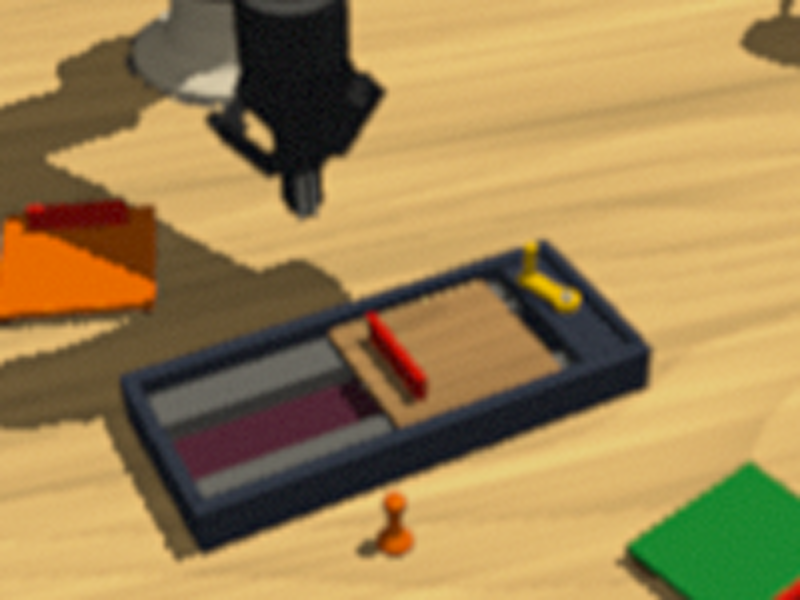

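View pics/w8.png

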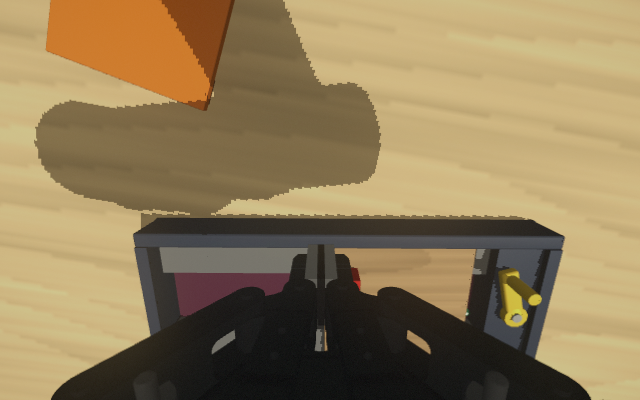

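Run:
```python
from h import *
from bench import get_image
p=get_image("scene")
def W(x,y,z):
    c,n=np.cos(TA),np.sin(TA); return [TX+c*x-n*y,TY+n*x+c*y,z]
for y in(50,55,60):
  for z in(30,38):
    print(y,z,[((proj(p,W(a,y+b,z))[0]-[200,120])*4).round().tolist() for a,b in((-60.5,65),(60.5,65),(-60.5,-65))],'rib',((proj(p,W(40,y-40,z+22))[0]-[200,120])*4).round(),((proj(p,W(-40,y-40,z+22))[0]-[200,120])*4).round())
```

```text
50 30 [[481.0, 280.0], [566.0, 373.0], [328.0, 331.0]] rib [422. 379.] [370. 314.]
50 38 [[482.0, 272.0], [566.0, 365.0], [327.0, 323.0]] rib [422. 371.] [370. 305.]
55 30 [[487.0, 278.0], [572.0, 371.0], [334.0, 329.0]] rib [429. 377.] [376. 312.]
55 38 [[487.0, 270.0], [572.0, 362.0], [334.0, 321.0]] rib [429. 368.] [376. 303.]
60 30 [[493.0, 276.0], [577.0, 369.0], [340.0, 327.0]] rib [435. 375.] [382. 310.]
60 38 [[493.0, 268.0], [578.0, 360.0], [340.0, 319.0]] rib [435. 366.] [382. 301.]
```

Call:
{"fn": "apply_moves", "kwargs": {"steps": [{"hand": 0,"xyz": [3,0.8,0],"delta_rot": [0,0,0]},{"hand": 0,"xyz": [6,1.6,0],"delta_rot": [0,0,0]},{"hand": 0,"xyz": [9,2.4,0],"delta_rot": [0,0,0]},{"hand": 0,"xyz": [12,3.2,0],"delta_rot": [0,0,0]},{"hand": 0,"xyz": [15,4,0],"delta_rot": [0,0,0]},{"hand": 0,"xyz": [18,4.8,0],"delta_rot": [0,0,0]},{"hand": 0,"xyz": [19.2,5.4,0],"delta_rot": [0,0,0]},{"hand": 0,"xyz": [19.2,5.4,1.5],"delta_rot": [0,0,0]},{"hand": 0,"xyz": [19.2,5.4,3],"delta_rot": [0,0,0]},{"hand": 0,"xyz": [19.2,5.4,3],"delta_rot": [0,0,0]}]}}

```text
clock: 15.12
position: [464.7, 151.3, 87.5]
ee_rot: [0.644, 0.765, -0.003, -0.001]
contact_force: [-0.6, -0.5, 0.7]
gripper_width: 0.3
```

```bash
python3 look.py 9; python3 -c "
from h import *
goto(-36,175,38)"
```

```text
t 15.12 P [464.7 151.3  87.5] local [-38.4 175.2] tip z 65.5 F [-0.6 -0.5  0.7] w 0.3
tool x yaw deg 99.88 z [-0.005 -0.003 -1.   ]
wrist cover_rib [ 2.1 12.  48.6] 0.86
wrist cover [-5.6 53.5 20.1] 0.91
wrist latch_post [-36.6 142.1  68.1] 0.97
top cover_rib [ 1.   7.2 51. ] 0.57
top cover [ 1.1 47.1 20.8] 0.86
top latch_post [-34.4 134.9  71.9] 0.45
scene cover_rib [ 3.2  6.2 49.4] 0.88
scene cover [-2.  44.7 23.9] 0.75
scene latch_post [-33.  143.4  75.3] 0.65
t 15.72 P [466.6 152.2  90.4] local [-36.4 175.7] tip z 68.4 F [-0.5 -0.9 -0.4] w 0.1
tool x yaw deg 99.9 z [ 0.  0. -1.]
tool shift cm [-0.07  0.04  3.04] T [467.1 151.6  60. ]
```

View pics/w9.png

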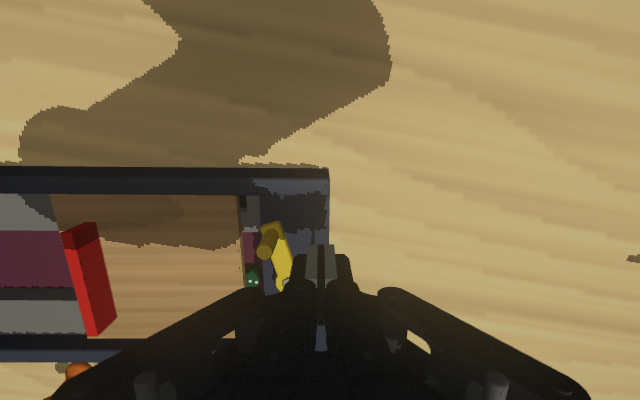

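View pics/s9.png

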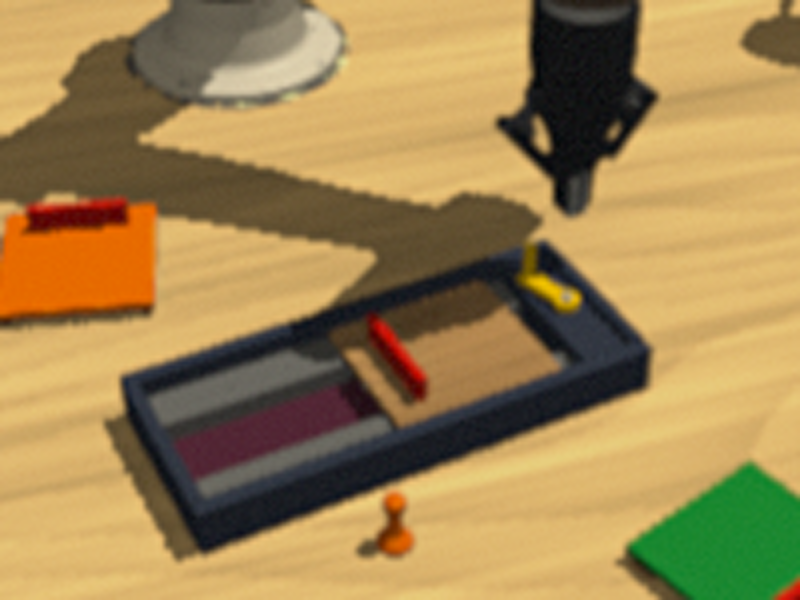

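Call:
{"fn": "apply_moves", "kwargs": {"steps": [{"hand": 0,"xyz": [0,0,1.5],"delta_rot": [0,0,0]},{"hand": 0,"xyz": [0,0,2.5],"delta_rot": [0,0,0]},{"hand": 0,"xyz": [0,0,3.1],"delta_rot": [0,0,0]},{"hand": 0,"xyz": [0,0,3.1],"delta_rot": [0,0,0]},{"hand": 0,"xyz": [0,0,3.1],"delta_rot": [0,0,0]}]}}

```text
clock: 16.13
position: [466.5, 152.2, 59.1]
ee_rot: [0.643, 0.766, -0.0, 0.0]
contact_force: [-0.5, 0.0, -0.2]
gripper_width: -0.1
```

Run:
```python
from h import *
from bench import get_image
s,P,M,l=state(); print(s["joints"].round(2))
p=get_image("scene"); 
for z in (43,53,63): print(z,((proj(p,[P[0],P[1],z])[0]-[200,120])*4).round())
cv2.imwrite("pics/s10.png",cv2.resize(p["frame"][150:225,280:380],(800,600),interpolation=cv2.INTER_CUBIC))
for th in np.arange(.0,1.61,.1):
    k=17; q=np.array([0,152])+38*np.array([-np.cos(th),-np.sin(th)])-k*np.array([np.sin(th),-np.cos(th)])
    d=q-l; print(round(th,2),"local",q.round(1),"xyz cm",(d[1]/10).round(2),(d[0]/10).round(2),"rot",-th)
```

```text
t 16.13 P [466.5 152.2  59.1] local [-36.4 175.8] tip z 37.1 F [-0.5  0.  -0.2] w -0.1
tool x yaw deg 99.92 z [-0. -0. -1.]
[ 0.65  0.37 -0.54  0.   -0.67 -2.05]
43 [566. 261.]
53 [567. 250.]
63 [568. 240.]
0.0 local [-38. 169.] xyz cm -0.68 -0.16 rot -0.0
0.1 local [-39.5 165.1] xyz cm -1.06 -0.31 rot -0.1
0.2 local [-40.6 161.1] xyz cm -1.47 -0.42 rot -0.2
0.3 local [-41.3 157. ] xyz cm -1.88 -0.49 rot -0.30000000000000004
0.4 local [-41.6 152.9] xyz cm -2.29 -0.52 rot -0.4
0.5 local [-41.5 148.7] xyz cm -2.71 -0.51 rot -0.5
0.6 local [-41.  144.6] xyz cm -3.12 -0.45 rot -0.6000000000000001
0.7 local [-40.  140.5] xyz cm -3.52 -0.36 rot -0.7000000000000001
0.8 local [-38.7 136.6] xyz cm -3.92 -0.23 rot -0.8
0.9 local [-36.9 132.8] xyz cm -4.3 -0.05 rot -0.9
1.0 local [-34.8 129.2] xyz cm -4.66 0.16 rot -1.0
1.1 local [-32.4 125.8] xyz cm -4.99 0.4 rot -1.1
1.2 local [-29.6 122.7] xyz cm -5.3 0.68 rot -1.2000000000000002
1.3 local [-26.5 119.9] xyz cm -5.58 0.99 rot -1.3
1.4 local [-23.2 117.4] xyz cm -5.83 1.32 rot -1.4000000000000001
1.5 local [-19.6 115.3] xyz cm -6.05 1.68 rot -1.5
1.6 local [-15.9 113.5] xyz cm -6.22 2.05 rot -1.6
```

View pics/s10.png

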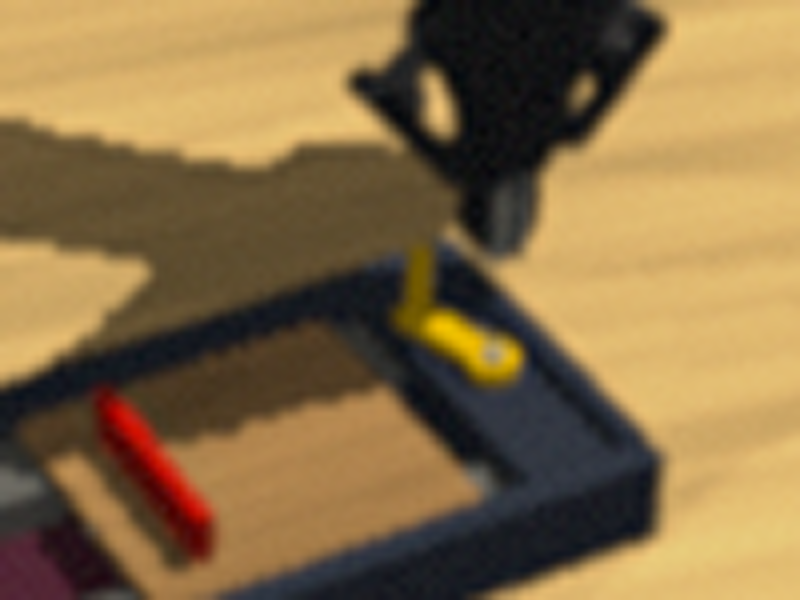

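Call:
{"fn": "apply_moves", "kwargs": {"steps": [{"hand": 0,"xyz": [-0.6,-0.2,0],"delta_rot": [0,0,-0.1]},{"hand": 0,"xyz": [-1.1,-0.3,0],"delta_rot": [0,0,-0.2]},{"hand": 0,"xyz": [-1.5,-0.4,0],"delta_rot": [0,0,-0.25]},{"hand": 0,"xyz": [-1.9,-0.5,0],"delta_rot": [0,0,-0.3]},{"hand": 0,"xyz": [-2.3,-0.5,0],"delta_rot": [0,0,-0.4]},{"hand": 0,"xyz": [-2.7,-0.5,0],"delta_rot": [0,0,-0.5]},{"hand": 0,"xyz": [-3.1,-0.45,0],"delta_rot": [0,0,-0.6]},{"hand": 0,"xyz": [-3.5,-0.35,0],"delta_rot": [0,0,-0.7]},{"hand": 0,"xyz": [-3.5,-0.35,0],"delta_rot": [0,0,-0.7]}]}}

```text
clock: 16.93
position: [469.6, 117.1, 59.9]
ee_rot: [0.341, 0.94, 0.001, 0.001]
contact_force: [-0.2, 0.3, 0.8]
gripper_width: -0.3
```

```bash
python3 look.py 11
python3 - <<'E'
from h import *
s,P,M,l=state()
a0=np.arctan2(M[1,0],M[0,0])-TA-np.pi/2
c,n=np.cos(TA),np.sin(TA)
print("yaw rel",a0)
for th in np.arange(.7,1.61,.1):
    k=17; q=np.array([0,152])+38*np.array([-np.cos(th),-np.sin(th)])-k*np.array([np.sin(th),-np.cos(th)])
    d=q-l; w=np.array([c*d[0]-n*d[1],n*d[0]+c*d[1],0]); print(round(th,2),(M.T@w/10).round(2),"rot",round(a0-th,2))
E
```

```text
t 16.93 P [469.6 117.1  59.9] local [-39.4 140.6] tip z 37.9 F [-0.2  0.3  0.8] w -0.3
tool x yaw deg 140.07 z [ 0.001  0.001 -1.   ]
wrist cover_rib [ 1.5 11.9 53. ] 0.9
wrist cover [-5.9 52.2 21.7] 0.88
wrist latch_post [-27.9 126.7  70. ] 0.77
top cover_rib [ 1.4  8.7 51.4] 0.67
top cover [ 0.7 48.5 19.4] 0.91
top cover [-0.8  8.2 49.3] 0.56
top latch_post [ 0.5  8.7 51.2] 0.71
scene cover_rib [ 0.9  9.8 49.7] 0.94
scene cover_rib [-22.  126.5  73.1] 0.69
scene cover [-3.7 50.4 21.8] 0.92
scene latch_post [-20.6 128.9  71.3] 0.53
t 17.53 P [469.  117.2  59.1] local [-40.  140.8] tip z 37.1 F [-0.4  0.5 -0.2] w -0.3
tool x yaw deg 140.0 z [-0. -0. -1.]
yaw rel 0.7006274300282929
0.7 [-0.02 -0.02  0.  ] rot 0.0
0.8 [-0.4  -0.17  0.  ] rot -0.1
0.9 [-0.81 -0.28  0.  ] rot -0.2
1.0 [-1.22 -0.36  0.  ] rot -0.3
1.1 [-1.63 -0.39  0.  ] rot -0.4
1.2 [-2.05 -0.37 -0.  ] rot -0.5
1.3 [-2.46 -0.32 -0.  ] rot -0.6
1.4 [-2.86 -0.23 -0.  ] rot -0.7
1.5 [-3.26 -0.09 -0.  ] rot -0.8
1.6 [-3.64  0.08 -0.  ] rot -0.9
```

View pics/s11.png

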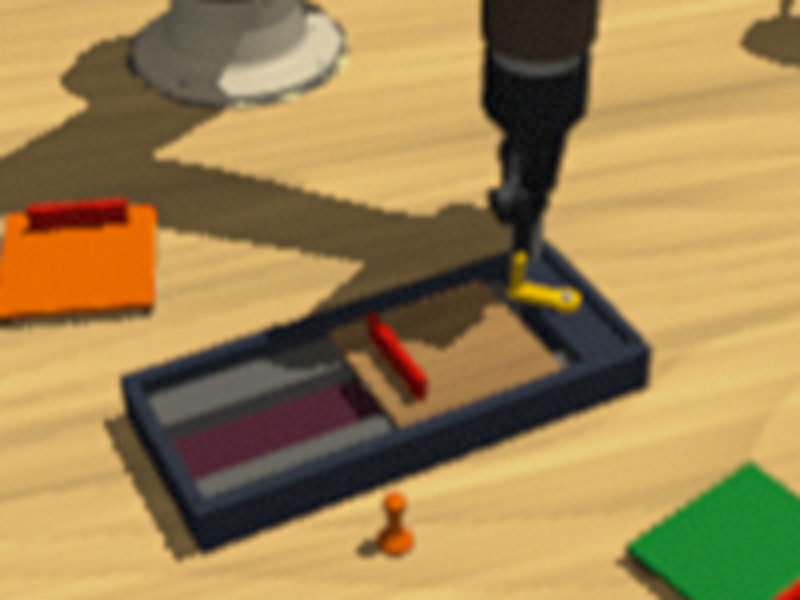

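View pics/w11.png

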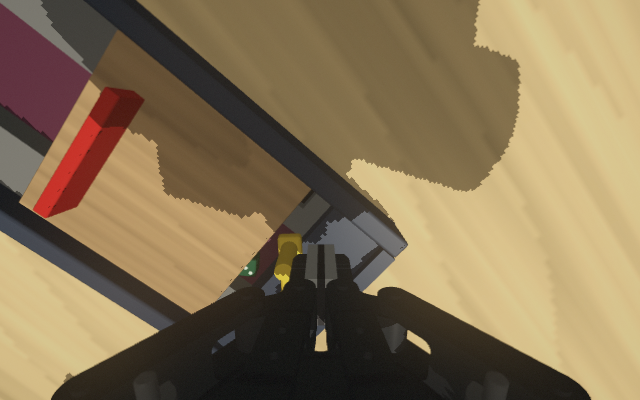

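The latch is turning: its post has moved to about local (-27,127), and the cover still lies low. I'll carry on round the arc.

Call:
{"fn": "apply_moves", "kwargs": {"steps": [{"hand": 0,"xyz": [-0.4,-0.2,0],"delta_rot": [0,0,-0.1]},{"hand": 0,"xyz": [-0.8,-0.3,0],"delta_rot": [0,0,-0.2]},{"hand": 0,"xyz": [-1.2,-0.35,0],"delta_rot": [0,0,-0.3]},{"hand": 0,"xyz": [-1.6,-0.4,0],"delta_rot": [0,0,-0.4]},{"hand": 0,"xyz": [-2.05,-0.35,0],"delta_rot": [0,0,-0.5]},{"hand": 0,"xyz": [-2.45,-0.3,0],"delta_rot": [0,0,-0.6]},{"hand": 0,"xyz": [-2.85,-0.2,0],"delta_rot": [0,0,-0.7]},{"hand": 0,"xyz": [-3.25,-0.1,0],"delta_rot": [0,0,-0.8]},{"hand": 0,"xyz": [-3.25,-0.1,0],"delta_rot": [0,0,-0.8]}]}}

```text
clock: 18.28
position: [493.6, 95.2, 59.0]
ee_rot: [-0.051, 0.999, -0.0, -0.0]
contact_force: [-1.2, -0.2, -1.2]
gripper_width: 0.3
```

```bash
python3 look.py 12
```

```text
t 18.28 P [493.6  95.2  59. ] local [-19.6 114.9] tip z 37.0 F [-1.2 -0.2 -1.2] w 0.3
tool x yaw deg -174.1 z [-0. -0. -1.]
wrist cover_rib [ 3.2  7.6 52. ] 0.62
wrist cover [-6.1 56.3 19. ] 0.56
wrist latch_post [ -0.6 113.1  69.8] 0.85
top cover_rib [ 0.4  9.1 49.7] 0.75
top cover [ 0.5 46.7 20. ] 0.67
scene cover_rib [ 0.5  9.3 45.7] 0.74
scene cover [-2.4 51.1 22. ] 0.89
scene latch_post [  6.3 112.9  72.6] 0.67
```

View pics/s12.png

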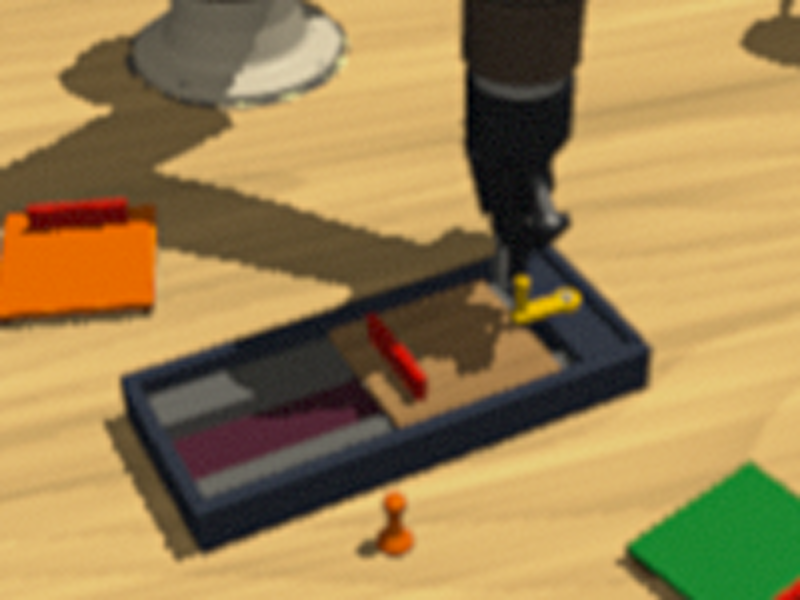

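View pics/w12.png

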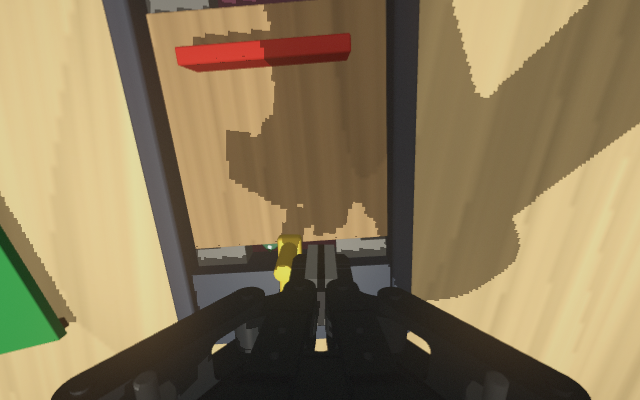

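Call:
{"fn": "apply_moves", "kwargs": {"steps": [{"hand": 0,"xyz": [-0.1,0,0],"delta_rot": [0,0,0]},{"hand": 0,"xyz": [-0.2,0,0],"delta_rot": [0,0,0]},{"hand": 0,"xyz": [-0.2,0,0],"delta_rot": [0,0,0]}]}}

```text
clock: 19.13
position: [495.3, 95.6, 59.1]
ee_rot: [-0.051, 0.999, -0.0, -0.0]
contact_force: [-0.7, -0.2, -0.1]
gripper_width: -0.1
```

Call:
{"fn": "apply_moves", "kwargs": {"steps": [{"hand": 0,"xyz": [0.7,0,0],"delta_rot": [0,0,0]},{"hand": 0,"xyz": [1.5,0,0],"delta_rot": [0,0,0]},{"hand": 0,"xyz": [2,0,-1.5],"delta_rot": [0,0,0]},{"hand": 0,"xyz": [3,0,-4],"delta_rot": [0,0,0]},{"hand": 0,"xyz": [5,0,-7],"delta_rot": [0,0,0]},{"hand": 0,"xyz": [7,0,-9],"delta_rot": [0,0,0]},{"hand": 0,"xyz": [9,0,-11],"delta_rot": [0,0,0]},{"hand": 0,"xyz": [9,0,-11],"delta_rot": [0,0,0]}]}}

```text
clock: 19.8
position: [404.0, 86.3, 172.4]
ee_rot: [-0.052, 0.999, 0.002, 0.003]
contact_force: [-0.6, 0.4, -0.1]
gripper_width: -0.3
```

```bash
python3 look.py 13
python3 - <<'E'
from h import *
from bench import get_image
for n in ("scene","top"):
    p=get_image(n)
    def W(x,y,z):
        c,s=np.cos(TA),np.sin(TA); return [TX+c*x-s*y,TY+s*x+c*y,z]
    u=proj(p,W(0,130,50))[0].astype(int); o=u-[35,30]
    im=cv2.resize(p["frame"][o[1]:o[1]+60,o[0]:o[0]+70],(700,600),interpolation=cv2.INTER_CUBIC)
    for X in (W(0,114,71),W(0,152,43)):
        q=((proj(p,X)[0]-o+.5)*10).astype(int); cv2.drawMarker(im,tuple(int(v) for v in q),(255,0,255),0,15,1)
    cv2.imwrite(f"pics/z_{n}.png",im)
E
```

```text
t 19.8 P [404.   86.3 172.4] local [-109.4  121.6] tip z 150.4 F [-0.6  0.4 -0.1] w -0.3
tool x yaw deg -174.09 z [ 0.005  0.004 -1.   ]
wrist cover_rib [ 2.  12.6 50.9] 0.74
wrist latch_post [  1.5 113.8  70.9] 0.98
top cover_rib [ 0.4  8.1 52. ] 0.79
top cover [ 0.7 49.1 18.4] 0.98
scene cover_rib [ 2.4  8.8 50.7] 0.78
scene cover [  3.6 116.2  72. ] 0.74
scene cover [-0.8 49.1 22. ] 0.59
scene latch_post [  3.8 114.6  71.7] 0.46
```

View pics/z_scene.png

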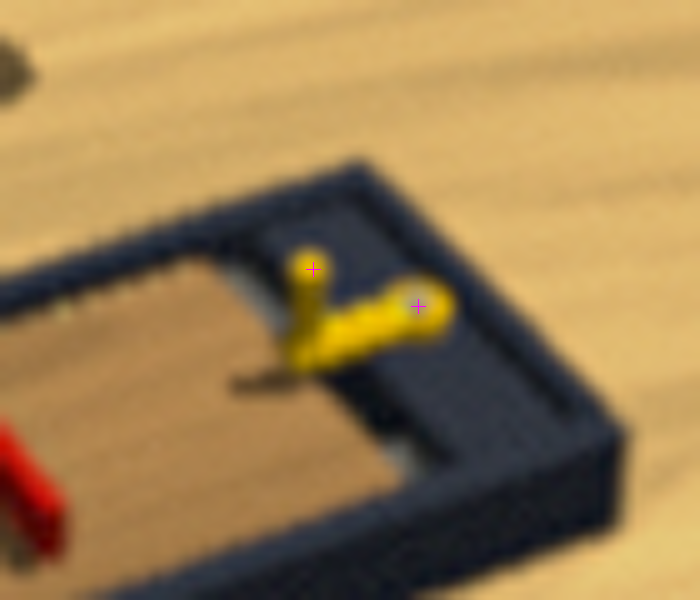

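View pics/z_top.png

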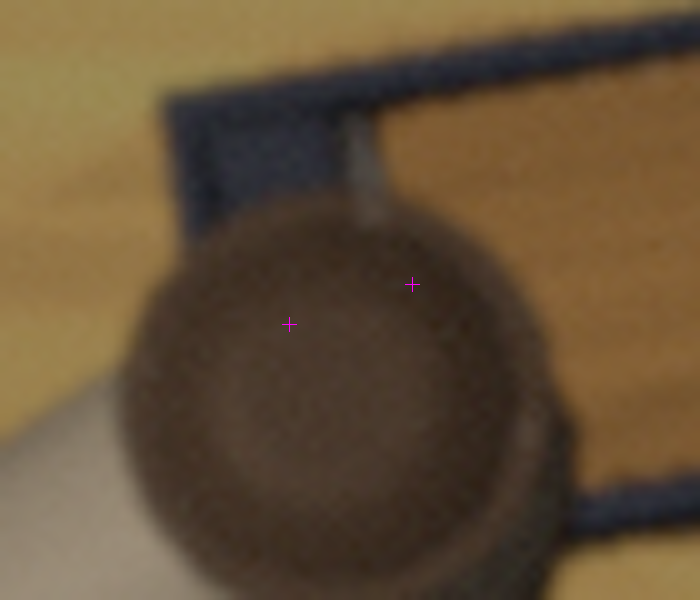

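View pics/w13.png

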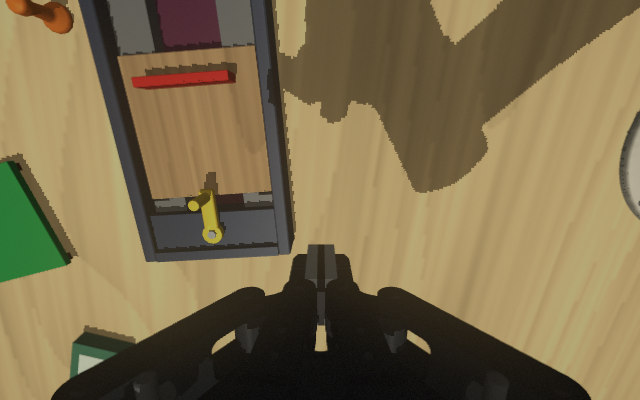

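The post and pivot both sit on the markers I projected for 1.57 rad: post (313,268), pivot (418,305) in the scene crop. The cover lies low and nothing touches it, so I'm handing in.

```bash
python3 -c "
from bench import workorder
print(workorder.job_done())"
```

```text
the job is handed in; nothing more can be done
None
```

The wooden cover is down in its notches and the yellow latch is turned straight over its edge. I handed the job in at about 20 s of the 42 s allowed; no verdict came back.

**What I did:** I pushed the cover's red rib with the shut fingertips along the rails at about 2 N. It dropped, and I nudged it about 3 mm further. Then I pushed the latch post round in an arc, turning the tool with it, and drew the arm well clear.

**Last checks:**
- **Cover height:** the pinpoint net put its origin at 18–22 mm (seat 22 mm). Its corners in the scene picture fitted a top at 30 mm, which is dropped, not riding.
- **Cover position:** tray y was about 49–53 mm against 55 mm at the seat, inside the 10 mm limit. The spread is calibration and net error.
- **Latch:** the post was at tray x of about 1.5–4 mm and y of about 114 mm, so about 1.57 rad or slightly past it. The top camera could not confirm this because the arm blocked its view.
- **Contact:** the force readings were at noise level. I saw the pawn upright, but did not measure the mug, keys, cube box, pawn or card box at the end; the arm did not knowingly touch any of them.

**What went wrong:** the first push passed over the rib without touching it. In the scene picture the fingertip was about 15 mm higher than the stated nose length gives, so I went lower and allowed for that from then on.

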